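# Set out the measuring station

### The arm

A 6-joint arm with a two-finger parallel gripper is mounted at the origin on the work surface. World frame = base frame: x ahead of the robot, y to its left, z up, the work surface at z = 0. Lengths are in m, angles in rad, forces in N, time in s.
With the tool pointing down it reaches from about 0.3 to 0.875 m from the base axis. Payload 6.4 kg.
Tool frame: the origin (TCP) lies between the finger pads; the fingertips stand robot.nose_length ahead of it and the grasp point (between the pads) is the TCP (robot.nose_length is the distance from the TCP to the fingertips, in m); z points along the fingers, y is the line along which they close (so a half turn about z gives the same grasp; the last joint's range is limited). The gripper opens to 88 mm and grips with 3 to 60 N. Pads are 18 mm wide; open, the fingers measure 123 mm over their backs; the gripper's body (75 mm by 187 mm) begins 45 mm behind the grasp point.
Start: joints at [-1.519, 0.181, 1.607, -0, 1.354, -0.206], TCP at [0.147, -0.556, 0.258] pointing down, gripper open.
Joint ranges: [-2.99, 2.99], [-0.89, 2.07], [0.3, 2.58], [-1.14, 4.28], [0, 2.63], [-3.12, 3.12]. Speed limits (rad/s): [2.57, 2.57, 3.01, 3.14, 3.14, 3.14].

### API

Orientations are given as a 3x3 rotation matrix whose columns are the frame's x, y, z axes.
In Python, from station import status, viewer, robot gives the robot as it stands.
- The arm moves only by the tool play_rows, never from a script. Its argument "rows" is text: rows parted by semicolons, each of 5 numbers parted by spaces: the finger opening in m, from 0 to 0.0881, then the shift along the tool's x, y, z in m, then the turn about the tool's z in rad. In form: claw dx dy dz turn; .... A call has 1 to 12 rows; each row is the pose to reach, as a shift and turn from the pose commanded when the call began, along the tool's axes at that moment; what a row does not reach only later rows make up. A row lasts 1/8 s, in which the tool goes at most 62.5 mm and 10.7 degrees, less where a joint would pass 70% of its speed; a pose out of reach is approached as far as the arm can. A call with a gripper value outside its range is refused whole. The fingers move at their own pace and stop on an object; the grip force is fixed at half the most. Time passes only in rows, so rows that repeat a pose let the fingers close. It gives the time, the measured TCP pose, the force, the opening and the grip force at its end, in the units of the state.
- status.read_state(): the state, without advancing time (a new reading comes with each control period).
- viewer.read_camera(name): name is "side" or "top" or "wrist"; returns a dict with "img" (384x512x3 uint8, red, green, blue), "fx", "fy", "cx", "cy" (pixels), "position" and "rotation" of the camera in the world. Camera axes: x right, y down, z forward; pixel columns grow to the right and rows downward; lengths in m; the calibration is good to about 2 mm. A picture is of the moment at which its call begins. There is no depth.
- robot.close_job(): hands the job in; it is judged then, once.
The state is a dict: "time_s": time; "joint_pos": joint angles; "dq": joint speeds; "joint_efforts": joint torques, N m; "position": TCP position; "tcp_rot": TCP orientation; "contact_force": force on the tool from outside, world axes, zero at the start; "moment": the same for the moment, N m; "finger_gap": finger opening in m; "gripper_force": force on a finger pad.
Only numpy, scipy, OpenCV 4.12 (cv2) and the standard library are available. Lean on these libraries where they do the work, as an engineer would, in place of code of your own. Each camera call takes 0.05 s, during which the arm holds its last target. There are 200 camera calls.

### The job

Set out the measuring station: stand the wide beaker, the small beaker, the square bottle and the oblong cuvette box each upright on the bench pad that has the shape and size of its foot, centred inside the pad's pale outline, with the bottle and the box turned in line with their outlines. Tip nothing over, leave the wash bottle and the tube rack where they are, and let go of everything at the end.

Things in the scene. Friction and masses are not known exactly. Their poses are not given: they have to be found in the camera images.
- wide_beaker_mid (a point): Wide open beaker of white opaque plastic, straight-sided, 60 mm outside diameter, 76 mm tall, 3 mm wall, with a small spout at the rim; stands upright. Point at its centre, 38 mm above its underside; z up its axis, x towards the spout, which sticks out 4 mm.
- small_beaker_mid (a point): Small open beaker of white opaque plastic, straight-sided, 42 mm outside diameter, 58 mm tall, 3 mm wall, with a small spout at the rim; stands upright. Point at its centre, 29 mm above its underside; z up its axis, x towards the spout, which sticks out 4 mm.
- bottle_mid (a point): Closed square bottle of white plastic, 80 mm tall: a body 46 x 46 mm and 56 mm tall, above it a narrow neck and a round grey cap 30 mm in diameter (63 to 80 mm up). Stands upright. Point half-way up, 40 mm above its underside; z up, x and y along the sides of its square body.
- cuvette_box_mid (a point): Closed oblong cuvette box of white plastic with a grey seam, 84 mm (its x) by 36 mm (its y), 36 mm tall, lying on its underside. Point at its centre, 18 mm above its underside; z up.
- wide_pad_top (a point): Large round grey pad, 90 mm in diameter, the place of the wide beaker (outline 76 mm inside diameter). Fixed to the bench, lies flat, 5 mm thick; point at the centre of its top face. A pale line runs round it, inner edge 8 mm outside the foot it is made for.
- small_pad_top (a point): Small round grey pad, 72 mm in diameter, the place of the small beaker (outline 58 mm inside diameter). Fixed to the bench, lies flat, 5 mm thick; point at the centre of its top face. A pale line runs round it, inner edge 8 mm outside the foot it is made for.
- square_pad_top (a point): Square grey pad, 76 x 76 mm, the place of the square bottle (outline 62 x 62 mm inside). x and y along its sides. Fixed to the bench, lies flat, 5 mm thick; point at the centre of its top face. A pale line runs round it, inner edge 8 mm outside the foot it is made for.
- long_pad_top (a point): Oblong grey pad, 114 mm (its x) by 66 mm (its y), the place of the cuvette box (outline 100 x 52 mm inside). Fixed to the bench, lies flat, 5 mm thick; point at the centre of its top face. A pale line runs round it, inner edge 8 mm outside the foot it is made for.
- wash_bottle: Bystander: translucent white wash bottle, 68 mm in diameter, 185 mm tall with its bent spout tube, on the robot's left. Loose; to be left alone. Origin at the centre of its underside.
- tube_rack: Bystander: white tube rack, 60 mm (x) by 170 mm (y), 54 mm tall, with glass tubes standing to 89 mm, on the robot's right. Loose; to be left alone. Origin at the centre of its underside.

How it is judged:
By the outcome, as a careful person would: the job done as asked, in the order asked, and still so for the second after the job is handed in, with the robot touching nothing.
It also fails if it takes over 93 s, if anything falls off the work surface, if the arm or the gripper's body presses on something with over 40 N, if the wrist force passes 120 N, or if a joint passes its speed limit or range.

## Working session

There is one attempt and no reset: what is moved stays moved. The work goes in short steps, Python scripts to look and compute and a tool call to move; the robot and the scene stay as the last step left them, time stands still between calls to the robot, and variables do not carry over. Pictures are saved under pics/ and viewed, at most 14 in all, crops included, and the job is handed in when it is done.

Besides the shell and the picture viewer there is one more tool, called after "Emit:" as a command line: name --argument value ..., lists and objects as JSON in quotes. play_rows: Moves the arm, as the interface text tells. Its arguments: {"type":"object","properties":{"rows":{"type":"string"}},"required":["rows"]}

```bash
ls; mkdir -p pics
python3 - <<'E'
from station import status, viewer, robot
import cv2,numpy as np
s=status.read_state()
print(s['time_s'],s['position'],np.round(s['tcp_rot'],3),s['finger_gap'],robot.nose_length)
for n in ['top','side']:
    c=viewer.read_camera(n)
    cv2.imwrite(f'pics/{n}0.png',c['img'][:,:,::-1])
    print(n,c['fx'],c['cx'],c['cy'],np.round(c['position'],3),np.round(c['rotation'],3))
E
```

```text
pics
0.0 [ 0.14658267 -0.55550655  0.25683108] [[ 0.967  0.255 -0.   ]
 [ 0.255 -0.967  0.002]
 [ 0.    -0.002 -1.   ]] 0.08858910008690754 0.019
top 355.7003465477515 256.6251674936716 193.2792118332649 [ 0.375 -0.018  1.106] [[-0.009 -0.991  0.133]
 [-1.     0.011  0.02 ]
 [-0.022 -0.133 -0.991]]
side 456.7517682432864 260.19473247430847 197.75355412924245 [0.044 0.806 1.085] [[-0.85  -0.388  0.356]
 [-0.527  0.623 -0.579]
 [ 0.003 -0.679 -0.734]]
```

View pics/top0.png

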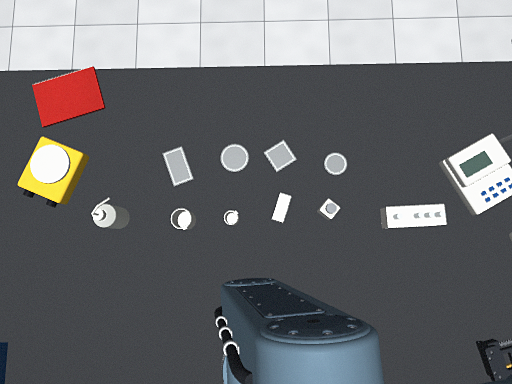

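View pics/side0.png

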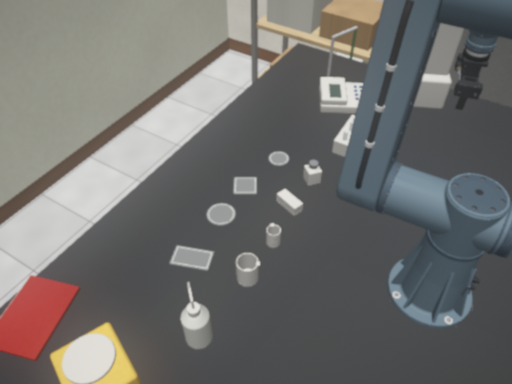

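The top view shows, left to right, the objects: wash bottle (105,215), wide beaker (181,219), small beaker (231,217), box (282,207), bottle (330,208), rack (415,216). The pads are long (178,166), wide (235,158), square (280,155), small (335,163). The side view agrees with this.

```bash
cat > h.py <<'E'
from station import status, viewer, robot
import cv2,numpy as np
def cast(c,uv,z):
    uv=np.atleast_2d(np.asarray(uv,float))
    d=np.c_[(uv[:,0]-c['cx'])/c['fx'],(uv[:,1]-c['cy'])/c['fy'],np.ones(len(uv))]@np.array(c['rotation']).T
    p=np.array(c['position']); t=(z-p[2])/d[:,2]
    return p+d*t[:,None]
def blobs(img,lo,roi,amin=100,f=4):
    g=cv2.cvtColor(img,cv2.COLOR_RGB2GRAY); r0,r1,c0,c1=roi
    g=cv2.resize(g[r0:r1,c0:c1],None,fx=f,fy=f,interpolation=cv2.INTER_CUBIC)
    cs,_=cv2.findContours((g>lo).astype(np.uint8),cv2.RETR_EXTERNAL,cv2.CHAIN_APPROX_NONE)
    return [(k[:,0]+.5)/f-.5+[c0,r0] for k in cs if cv2.contourArea(k)>amin*f*f]
def rect(P):
    (x,y),(w,h),a=cv2.minAreaRect((P[:,:2]*1000).astype(np.float32))
    if w<h: w,h,a=h,w,a+90
    return np.round([x,y,w,h,(a+90)%180-90],1)
E
python3 - <<'E'
from h import *
c=viewer.read_camera('top')
for b in blobs(c['img'],105,(135,235,90,450),80):
    m=b.mean(0); z=.005 if m[1]<190 else .036
    print(np.round(m),z,rect(cast(c,b,z)))
E
```

```text
[231. 217.] 0.036 [447.2  83.1  45.2  45.2  -0.6]
[181. 219.] 0.036 [445.5 234.7  65.5  65.5  63.5]
[414. 216.] 0.036 [ 446.5 -466.4  184.4   67.2  -87.4]
[329. 208.] 0.036 [ 470.6 -214.3   49.1   49.    50.2]
[104. 212.] 0.036 [461.  470.5  83.6  73.4  27. ]
[281. 207.] 0.036 [475.6 -69.8  88.2  39.6 -18.4]
[335. 163.] 0.005 [ 615.1 -243.    72.3   72.    -1.9]
[177. 166.] 0.005 [614.1 255.3 117.   68.2  20.2]
[234. 157.] 0.005 [638.7  75.   91.   90.2  44.3]
[280. 156.] 0.005 [642.8 -69.4  79.1  78.5  32.2]
```

```bash
cat >> h.py <<'E'
def go(x,y,z,yaw=None):
    "print the row (dx dy dz turn) to a world pose; yaw in deg of tool x, mod 180"
    s=status.read_state(); R=np.array(s['tcp_rot']); p=np.array(s['position'])
    cur=np.degrees(np.arctan2(R[1,0],R[0,0])); t=0
    if yaw is not None: t=-np.radians((yaw-cur+90)%180-90)
    print(np.round(R.T@(np.array([x,y,z])-p),4),round(t,3),'yaw now',round(cur,1),'q6',round(s['joint_pos'][5],2),'pos',np.round(p,4),'t',round(s['time_s'],2))
E
python3 - <<'E'
from h import *
go(.46,-.2,.27,0);go(.43,.23,.27,0)
E
```

```text
[ 0.3937 -0.264  -0.0125] 0.258 yaw now 14.8 q6 -0.21 pos [ 0.1466 -0.5556  0.257 ] t 0.15
[ 0.4744 -0.6874 -0.012 ] 0.258 yaw now 14.8 q6 -0.21 pos [ 0.1466 -0.5556  0.257 ] t 0.15
```

Emit:
play_rows --rows "0.088 0.394 -0.264 -0.0125 0.258;0.088 0.394 -0.264 -0.0125 0.258;0.088 0.394 -0.264 -0.0125 0.258;0.088 0.394 -0.264 -0.0125 0.258;0.088 0.394 -0.264 -0.0125 0.258;0.088 0.394 -0.264 -0.0125 0.258;0.088 0.474 -0.687 -0.012 0.258;0.088 0.474 -0.687 -0.012 0.258;0.088 0.474 -0.687 -0.012 0.258;0.088 0.474 -0.687 -0.012 0.258;0.088 0.474 -0.687 -0.012 0.258;0.088 0.474 -0.687 -0.012 0.258"

```text
time_s: 1.65
position: [0.4204, 0.1013, 0.2693]
tcp_rot: [[1.0, -0.0, 0.001], [-0.0, -1.0, -0.0], [0.001, 0.0, -1.0]]
contact_force: [1.4, -0.8, 0.3]
finger_gap: 0.0881
gripper_force: 0.0
```

Run:
```python
from h import *
go(.43,.23,.27,0)
c=viewer.read_camera('wrist')
cv2.imwrite('pics/w1.png',c['img'][:,:,::-1])
print(c['fx'],np.round(c['position'],3),np.round(c['rotation'],3))
```

```text
[ 0.0095 -0.1287 -0.0007] -0.0 yaw now -0.0 q6 1.53 pos [0.4204 0.1013 0.2693] t 1.65
265.87058430914516 [0.491 0.101 0.397] [[-0.    -0.962 -0.274]
 [-1.    -0.     0.   ]
 [-0.     0.274 -0.962]]
```

View pics/w1.png

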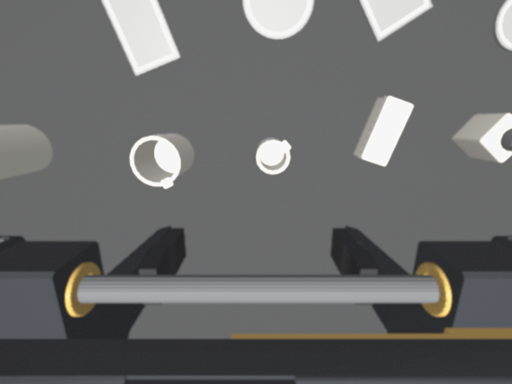

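The wrist view shows the wide beaker's rim at (158,161) with its spout at (167,183), and the small beaker's rim at (273,156) with its spout at (285,147). The box is at (388,130), and the pads run along the top. I'll move forward to get pads and beakers in the same view.

Emit:
play_rows --rows "0.088 0.06 -0.06 0 0;0.088 0.06 -0.06 0 0;0.088 0.06 -0.06 0 0;0.088 0.06 -0.06 0 0"

```text
time_s: 2.2
position: [0.48, 0.1586, 0.2687]
tcp_rot: [[1.0, -0.0, -0.001], [-0.0, -1.0, -0.0], [-0.001, 0.0, -1.0]]
contact_force: [-0.4, 0.3, -0.6]
finger_gap: 0.0877
gripper_force: 0.0
```

```bash
cat >> h.py <<'E'
def circ(P,r,n=3):
    "least-squares circle of known radius, trimmed of spout outliers"
    from scipy.optimize import least_squares
    Q=P[:,:2]
    f=least_squares(lambda p:np.hypot(*(Q-p[:2]).T)-p[2],[*Q.mean(0),r],loss='soft_l1',f_scale=.001)
    return np.round(f.x*1000,1)
E
python3 - <<'E'
from h import *
c=viewer.read_camera('wrist'); cv2.imwrite('pics/w2.png',c['img'][:,:,::-1])
g=cv2.cvtColor(c['img'],cv2.COLOR_RGB2GRAY)
print(g[:240:24,::32]); np.save('w2.npy',g)
for lo in (120,220):
  for b in blobs(c['img'],lo,(0,230,0,512),80):
    m=b.mean(0); print(lo,np.round(m),rect(cast(c,b,.005)),circ(cast(c,b,.005),.04))
    if lo==220: print(circ(cast(c,b,.076),.03),circ(cast(c,b,.058),.021),rect(cast(c,b,.036)))
E
```

```text
[[101 101 102 103 102 102 103 101 102 103 102 103 102 101 112 101]
 [101 102 103 101 103 104 233 103 104 103 227 102 102 245 223 101]
 [101 101 103 102 103 228 232 104 104 234 227 242 104 219 217 103]
 [101 101 101 103 102 188 233 104 104 105 227 103 103 218 103 102]
 [102 102 103 103 102 101 232 103 102 104 103 101 102 102 103 103]
 [103 102 103 103 103 103 103 104 103 102 102 104 101 102 103 102]
 [102 103 103 103 103 103 104 103 103 103 105 104 103 153 103 103]
 [103 103 154 101 103 102 104 104 103 104 102 104 103 247 102 103]
 [247 241 131 123 104 103 194 138 104 104 222 102 101 247 101 102]
 [128 242 123 103 104 104 138 243 103 103 181 105 103 103 103 102]]
120 [313. 197.] [433.8  75.7  67.4  58.   63.6] [434.2  73.8  31.1]
120 [208. 203.] [428.  239.3  96.3  78.3 -10.4] [425.4 237.3  43.7]
120 [ 42. 198.] [430.5 488.4 176.8  88.1 -77.3] [431.1 489.4  64.6]
120 [502. 177.] [ 462.4 -201.    69.7   42.5   14.7] [ 467.  -206.6   25.2]
120 [418. 172.] [472.  -79.   95.5  62.8 -18.2] [472.  -80.   46.5]
120 [185.  68.] [613.7 256.1 117.5  70.2  20.1] [614.2 256.8  55.6]
120 [320.  49
[... 402 characters left out ...]

220 [ 20. 207.] [419.6 524.5  82.6  66.9  -6.5] [419.8 527.3  37.8]
[443.7 460.3  30.9] [437.6 477.3  32.7] [430.1 495.5  76.1  61.6  -6.5]
220 [423. 175.] [469.2 -87.8  91.7  40.4 -18.3] [469.8 -88.1  37.3]
[484.6 -43.3  30.5] [480.8 -54.6  32.2] [475.7 -68.3  84.4  37.2 -18.3]
220 [185.  68.] [613.8 256.2 112.5  64.3  20.2] [614.5 256.7  52.3]
[603.  238.9  42.7] [605.9 243.4  45.1] [608.8 248.5 103.6  59.2  20.2]
220 [320.  49.] [638.5  76.5  87.3  87.  -83.3] [638.4  76.4  43.5]
[622.6  91.3  35.6] [626.6  87.5  37.6] [631.6  83.   80.4  80.1 -83.3]
220 [430.  45.] [642.7 -68.4  72.7  72.5  31.9] [642.8 -68.3  40.2]
[626.1 -27.1  32.9] [630.4 -37.6  34.8] [635.5 -50.4  66.9  66.8  31.9]
```

View pics/w2.png

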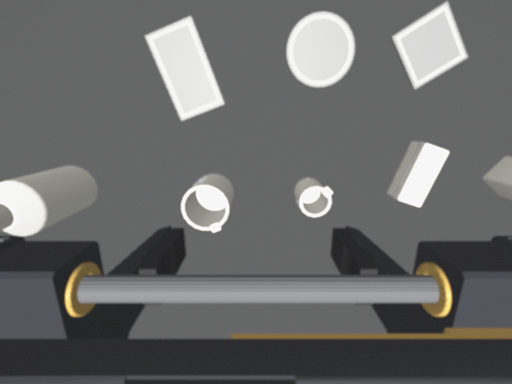

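The view confirms the measured fits: radii and sizes come out at 30.4, 21.5, 84x37 and 43.5 mm, as they should. The wide beaker is at (443,226), the small beaker at (446,82), and the wide pad at (638,76).

Run:
```python
from h import *
go(.4426,.2261,.2,20);go(.4426,.2261,.05,20)
```

```text
[-0.0375 -0.0677  0.069 ] -0.35 yaw now -0.1 q6 1.66 pos [0.4801 0.1584 0.2689] t 2.25
[-0.0374 -0.0678  0.219 ] -0.35 yaw now -0.1 q6 1.66 pos [0.4801 0.1584 0.2689] t 2.25
```

Emit:
play_rows --rows "0.088 -0.0375 -0.0675 0 -0.35;0.088 -0.0375 -0.0675 0 -0.35;0.088 -0.0375 -0.0675 0.069 -0.35;0.088 -0.0375 -0.0675 0.1 -0.35;0.088 -0.0375 -0.0675 0.13 -0.35;0.088 -0.0375 -0.0675 0.16 -0.35;0.088 -0.0375 -0.0675 0.19 -0.35;0.088 -0.0375 -0.0675 0.215 -0.35;0.088 -0.0375 -0.0675 0.219 -0.35;0.088 -0.0375 -0.0675 0.219 -0.35"

```text
time_s: 3.5
position: [0.4436, 0.2263, 0.0508]
tcp_rot: [[0.94, 0.342, 0.001], [0.342, -0.94, 0.0], [0.001, 0.0, -1.0]]
contact_force: [0.1, -0.2, 0.5]
finger_gap: 0.0877
gripper_force: 0.0
```

Emit:
play_rows --rows "0.05 0 0 0 0;0.05 0 0 0 0;0.05 0 0 0 0;0.05 0 0 0 0;0.05 0 0 0 0;0.05 0 0 0 0"

```text
time_s: 4.25
position: [0.4436, 0.2269, 0.0508]
tcp_rot: [[0.939, 0.343, 0.001], [0.343, -0.939, 0.0], [0.001, 0.0, -1.0]]
contact_force: [-2.2, -0.1, 6.0]
finger_gap: 0.0605
gripper_force: 30.0
```

Run:
```python
from h import *
go(.4426,.2261,.05,20);go(.4426,.2261,.2,20);go(.6384,.0763,.2,20);go(.6384,.0763,.055,20)
```

```text
[-0.0012  0.0004  0.0008] 0.001 yaw now 20.0 q6 1.46 pos [0.4436 0.2269 0.0508] t 4.25
[-0.0011  0.0004 -0.1492] 0.001 yaw now 20.0 q6 1.46 pos [0.4436 0.2269 0.0508] t 4.25
[ 0.1315  0.2082 -0.1491] 0.001 yaw now 20.0 q6 1.46 pos [0.4436 0.2269 0.0508] t 4.25
[ 0.1314  0.2082 -0.0041] 0.001 yaw now 20.0 q6 1.46 pos [0.4436 0.2269 0.0508] t 4.25
```

Emit:
play_rows --rows "0.05 0 0 -0.04 0;0.05 0 0 -0.09 0;0.05 0.02 0.04 -0.13 0;0.05 0.05 0.08 -0.13 0;0.05 0.08 0.13 -0.13 0;0.05 0.11 0.17 -0.13 0;0.05 0.1325 0.208 -0.13 0;0.05 0.1325 0.208 -0.1 0;0.05 0.1325 0.208 -0.06 0;0.05 0.1325 0.208 -0.025 0;0.05 0.1325 0.208 -0.01 0;0.05 0.1325 0.208 -0.006 0"

```text
time_s: 5.75
position: [0.6386, 0.0769, 0.0558]
tcp_rot: [[0.939, 0.343, -0.002], [0.343, -0.939, 0.0], [-0.001, -0.001, -1.0]]
contact_force: [-6.9, 0.5, 13.6]
finger_gap: 0.0601
gripper_force: 30.0
```

Run:
```python
from h import *
go(.6384,.0763,.055,20); s=status.read_state(); print(s['finger_gap'],s['contact_force'])
```

```text
[-0.0004  0.0005  0.0008] 0.001 yaw now 20.1 q6 1.16 pos [0.6386 0.0769 0.0558] t 5.75
0.060111903720035366 [-6.89033982  0.52351437 13.55487641]
```

Emit:
play_rows --rows "0.06 0 0 0 0;0.062 0 0 0 0;0.065 0 0 0 0;0.07 0 0 0 0;0.08 0 0 0 0;0.088 0 0 0 0;0.088 0 0 -0.03 0;0.088 0 0 -0.08 0;0.088 0 0 -0.13 0;0.088 0 0 -0.18 0;0.088 0 0 -0.21 0;0.088 0 0 -0.21 0"

```text
time_s: 7.25
position: [0.6405, 0.0767, 0.2696]
tcp_rot: [[0.939, 0.343, 0.006], [0.343, -0.939, -0.0], [0.006, 0.003, -1.0]]
contact_force: [-0.5, -0.2, 0.1]
finger_gap: 0.0882
gripper_force: 0.0
```

Run:
```python
from h import *
go(.48,-.12,.27,0)
```

```text
[-0.2182  0.1297 -0.0013] 0.35 yaw now 20.0 q6 1.16 pos [0.6405 0.0767 0.2696] t 7.25
```

Emit:
play_rows --rows "0.088 -0.218 0.13 0 0.35;0.088 -0.218 0.13 0 0.35;0.088 -0.218 0.13 0 0.35;0.088 -0.218 0.13 0 0.35;0.088 -0.218 0.13 0 0.35;0.088 -0.218 0.13 0 0.35"

```text
time_s: 8.0
position: [0.4784, -0.12, 0.2651]
tcp_rot: [[1.0, -0.002, -0.001], [-0.002, -1.0, 0.001], [-0.001, -0.001, -1.0]]
contact_force: [0.4, -0.4, -0.2]
finger_gap: 0.0884
gripper_force: 0.0
```

Run:
```python
from h import *
c=viewer.read_camera('wrist'); cv2.imwrite('pics/w3.png',c['img'][:,:,::-1])
for b in blobs(c['img'],220,(0,230,0,512),40):
    m=b.mean(0); print(np.round(m),'pad',rect(cast(c,b,.005)),circ(cast(c,b,.005),.04)[:3])
    print('   b81',circ(cast(c,b,.081),.03),'b58',circ(cast(c,b,.058),.021),'r36',rect(cast(c,b,.036)),'r56',rect(cast(c,b,.056)))
go(.4457,.0824,.035,-45)
```

```text
[105. 200.] pad [428.9 115.   50.   49.2  -3.9] [428.9 114.6  24.6]
   b81 [452.6  68.5  19.8] b58 [445.5  82.4  21.2] r36 [438.5  96.1  46.   45.2  -3.9] r56 [444.8  84.   43.4  42.7  -3.9]
[477. 195.] pad [ 434.2 -447.9  129.3   83.4  -87.6] [ 434.8 -455.2   49.9]
   b81 [ 457.3 -389.5   40.2] b58 [ 450.5 -409.4   43.1] r36 [ 443.4 -421.7  119.    76.7  -87.6] r56 [ 449.4 -404.8  112.3   72.4  -87.6]
[327. 183.] pad [ 457.  -223.    52.3   52.1   50.5] [ 456.9 -223.1   26.6]
   b81 [ 475.1 -202.9   21.4] b58 [ 469.6 -209.    23. ] r36 [ 464.4 -214.8   48.2   47.9   50.5] r56 [ 469.2 -209.4   45.5   45.2   50.5]
[221. 174.] pad [469.2 -64.6  91.9  39.9 -18.4] [469.8 -64.9  37.5]
   b81 [485.4 -75.7  30.2] b58 [480.7 -72.5  32.4] r36 [475.7 -69.   84.6  36.7 -18.4] r56 [479.8 -71.9  79.8  34.6 -18.4]
[ 7. 91.] pad [585.5 220.3  54.6  25.  -15.1] [588.6 240.4  24.9]
   b81 [581.  169.6  19.9] b58 [583.3 191.   21.4] r36 [582.6 193.   50.3  23.  -15.1] r56 [580.8 175.5  47.4  21.7 -15.1]
[349.  67.] pad [ 615.  -241.8   67.9   67.7    3.9] [ 615.  -241.8   33.8]
   b81 [ 602.2 -218.    27.2] b58 [ 606.  -225.2   29.2] r36 [ 609.8 -232.    62.5   62.3    3.9] r56 [ 606.4 -225.8   59.    58.8    3.9]
[120.  52.] pad [634.3  67.   85.9  66.5 -24.4] [638.3  75.7  41.1]
   b81 [620.9  37.4  32.9] b58 [626.2  49.   35.4] r36 [627.6  52.   79.   61.2 -24.4] r56 [623.2  42.3  74.6  57.7 -24.4]
[219.  43.] pad [642.8 -68.6  74.3  73.9  31.8] [642.8 -68.6  41.1]
   b81 [624.5 -78.8  33. ] b58 [630.  -75.7  35.5] r36 [635.3 -72.8  68.4  68.   31.8] r56 [630.5 -75.4  64.5  64.1  31.8]
[68. 31.] pad [657.2 124.7  74.8  74.2  87.3] [659.6 124.3  35.6]
   b81 [638.1  76.4  28.6] b58 [644.6  90.9  30.7] r36 [648.6 105.1  68.8  68.3  87.3] r56 [643.   92.5  64.9  64.5  87.3]
[-0.033  -0.2016  0.2306] 0.785 yaw now -0.0 q6 1.09 pos [ 0.4789 -0.1194  0.2653] t 8.05
```

View pics/w3.png

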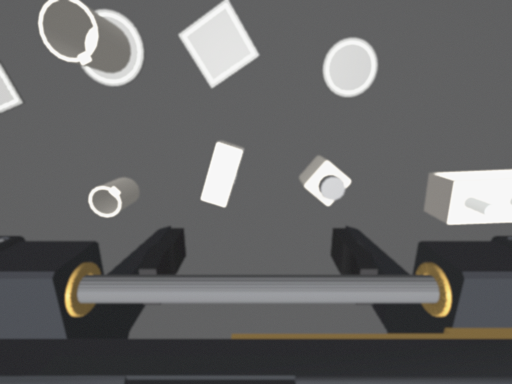

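The wide beaker is on its pad at (638.1,76.4) against the pad's (638.3,76.0). Next is the small beaker, from (445.6,82.4) to its pad at (615,-242).

Emit:
play_rows --rows "0.088 -0.033 -0.2016 0 0.785;0.088 -0.033 -0.2016 0 0.785;0.088 -0.033 -0.2016 0.02 0.785;0.088 -0.033 -0.2016 0.06 0.785;0.088 -0.033 -0.2016 0.1 0.785;0.088 -0.033 -0.2016 0.15 0.785;0.088 -0.033 -0.2016 0.18 0.785;0.088 -0.033 -0.2016 0.205 0.785;0.088 -0.033 -0.2016 0.22 0.785;0.088 -0.033 -0.2016 0.2256 0.785;0.088 -0.033 -0.2016 0.2256 0.785"

```text
time_s: 9.43
position: [0.4461, 0.0819, 0.0407]
tcp_rot: [[0.708, -0.707, 0.0], [-0.707, -0.708, 0.0], [0.0, -0.0, -1.0]]
contact_force: [0.5, -0.5, -0.2]
finger_gap: 0.0876
gripper_force: 0.0
```

Emit:
play_rows --rows "0.03 0 0 0 0;0.03 0 0 0 0;0.03 0 0 0 0;0.03 0 0 0 0;0.03 0 0 0 0;0.03 0 0 0 0;0.03 0 0 0 0"

```text
time_s: 10.3
position: [0.4458, 0.0815, 0.0406]
tcp_rot: [[0.707, -0.707, -0.0], [-0.707, -0.707, -0.0], [0.0, 0.0, -1.0]]
contact_force: [-0.3, -1.1, 2.8]
finger_gap: 0.0417
gripper_force: 30.0
```

Run:
```python
from h import *
go(.4456,.0824,.04,-45);go(.615,-.242,.045)
R=np.array(status.read_state()['tcp_rot']);print(R.T@[.1694,-.3244,.005])
```

```text
[-0.0008 -0.0005  0.0006] 0.0 yaw now -45.0 q6 2.27 pos [0.4458 0.0815 0.0406] t 10.3
[ 0.3484  0.1092 -0.0043] 0 yaw now -45.0 q6 2.27 pos [0.4458 0.0815 0.0406] t 10.3
[ 0.34914629  0.10967565 -0.00498382]
```

Emit:
play_rows --rows "0.03 0 0 -0.04 0;0.03 0 0 -0.09 0;0.03 0.03 0.01 -0.13 0;0.03 0.08 0.025 -0.14 0;0.03 0.13 0.041 -0.14 0;0.03 0.18 0.056 -0.14 0;0.03 0.23 0.072 -0.14 0;0.03 0.28 0.088 -0.14 0;0.03 0.32 0.1 -0.14 0;0.03 0.349 0.109 -0.14 0;0.03 0.349 0.109 -0.12 0;0.03 0.349 0.109 -0.08 0"

```text
time_s: 11.8
position: [0.6159, -0.242, 0.1202]
tcp_rot: [[0.707, -0.707, 0.002], [-0.707, -0.707, -0.001], [0.002, -0.001, -1.0]]
contact_force: [-0.2, -0.5, -1.2]
finger_gap: 0.0415
gripper_force: 30.0
```

Run:
```python
from h import *
go(.615,-.242,.045)
```

```text
[-0.0008  0.0007  0.0752] 0 yaw now -45.0 q6 1.8 pos [ 0.6159 -0.242   0.1202] t 11.8
```

Emit:
play_rows --rows "0.03 0 0 0.035 0;0.03 0 0 0.06 0;0.03 0 0 0.07 0;0.03 0 0 0.074 0;0.043 0 0 0.074 0;0.048 0 0 0.074 0;0.058 0 0 0.074 0;0.075 0 0 0.074 0;0.088 0 0 0.074 0;0.088 0 0 0.05 0;0.088 0 0 0 0;0.088 0 0 -0.05 0"

```text
time_s: 13.3
position: [0.6152, -0.2421, 0.1714]
tcp_rot: [[0.707, -0.707, -0.001], [-0.707, -0.707, 0.001], [-0.001, 0.0, -1.0]]
contact_force: [0.2, -0.1, -1.1]
finger_gap: 0.0879
gripper_force: 0.0
```

Run:
```python
from h import *
go(.4693,-.2093,.2,-39.5);go(.4693,-.2093,.2,50.5);go(.4693,-.2093,.041,-39.5)
```

```text
[-0.1264  0.0799 -0.0284] -0.096 yaw now -45.0 q6 1.8 pos [ 0.6152 -0.2421  0.1714] t 13.3
[-0.1264  0.0799 -0.0284] 1.475 yaw now -45.0 q6 1.8 pos [ 0.6152 -0.2421  0.1714] t 13.3
[-0.1262  0.0799  0.1306] -0.096 yaw now -45.0 q6 1.8 pos [ 0.6152 -0.2421  0.1714] t 13.3
```

Emit:
play_rows --rows "0.088 -0.1263 0.08 0 -0.096;0.088 -0.1263 0.08 0 -0.096;0.088 -0.1263 0.08 0 -0.096;0.088 -0.1263 0.08 0.02 -0.096;0.088 -0.1263 0.08 0.06 -0.096;0.088 -0.1263 0.08 0.09 -0.096;0.088 -0.1263 0.08 0.115 -0.096;0.088 -0.1263 0.08 0.128 -0.096;0.088 -0.1263 0.08 0.1296 -0.096;0.088 -0.1263 0.08 0.1296 -0.096"

```text
time_s: 14.55
position: [0.4702, -0.21, 0.0418]
tcp_rot: [[0.772, -0.636, 0.001], [-0.636, -0.772, -0.001], [0.001, -0.0, -1.0]]
contact_force: [0.5, 0.6, -0.8]
finger_gap: 0.0883
gripper_force: 0.0
```

Emit:
play_rows --rows "0.035 0 0 0 0;0.035 0 0 0 0;0.035 0 0 0 0;0.035 0 0 0 0;0.035 0 0 0 0;0.035 0 0 0 0;0.035 0 0 0 0"

```text
time_s: 15.42
position: [0.4696, -0.2097, 0.041]
tcp_rot: [[0.772, -0.636, -0.0], [-0.636, -0.772, -0.0], [-0.0, 0.0, -1.0]]
contact_force: [-1.5, -0.9, 2.3]
finger_gap: 0.0456
gripper_force: 30.0
```

Run:
```python
from h import *
go(.4693,-.2093,.042,-39.5);go(.6428,-.0685,.047,-58.15)
R=np.array(status.read_state()['tcp_rot']);print(R.T@[.6428-.4693,.2093-.0685,.005])
```

```text
[-0.0005 -0.0001 -0.001 ] 0.0 yaw now -39.5 q6 1.61 pos [ 0.4696 -0.2097  0.041 ] t 15.43
[ 0.0439 -0.2191 -0.006 ] 0.326 yaw now -39.5 q6 1.61 pos [ 0.4696 -0.2097  0.041 ] t 15.43
[ 0.04436924 -0.21899269 -0.00504584]
```

Emit:
play_rows --rows "0.035 0 0 -0.04 0;0.035 0 0 -0.09 0;0.035 0.01 -0.04 -0.13 0.1;0.035 0.02 -0.09 -0.13 0.2;0.035 0.03 -0.13 -0.13 0.3;0.035 0.04 -0.18 -0.13 0.326;0.035 0.0443 -0.219 -0.13 0.326;0.035 0.0443 -0.219 -0.12 0.326;0.035 0.0443 -0.219 -0.08 0.326;0.035 0.0443 -0.219 -0.05 0.326;0.035 0.0443 -0.219 -0.03 0.326;0.035 0.0443 -0.219 -0.03 0.326"

```text
time_s: 16.92
position: [0.6413, -0.0689, 0.0688]
tcp_rot: [[0.527, -0.85, -0.004], [-0.85, -0.527, 0.001], [-0.003, 0.003, -1.0]]
contact_force: [-0.7, 0.4, -1.7]
finger_gap: 0.0454
gripper_force: 30.0
```

Run:
```python
from h import *
go(.6430,-.0685,.046,-58.15)
```

```text
[ 0.0006 -0.0017  0.0228] -0.001 yaw now -58.2 q6 2.3 pos [ 0.6413 -0.0689  0.0688] t 16.93
```

Emit:
play_rows --rows "0.035 0 0 0.01 0;0.035 0 0 0.018 0;0.035 0 0 0.022 0;0.035 0 0 0.0235 0"

```text
time_s: 17.42
position: [0.6431, -0.0687, 0.0474]
tcp_rot: [[0.528, -0.85, -0.0], [-0.85, -0.528, 0.0], [-0.0, 0.0, -1.0]]
contact_force: [0.6, 0.1, -1.5]
finger_gap: 0.0459
gripper_force: 30.0
```

Run:
```python
from h import *
go(.6430,-.0685,.046,-58.15)
```

```text
[-0.0002 -0.      0.0014] -0.0 yaw now -58.2 q6 2.3 pos [ 0.6431 -0.0687  0.0474] t 17.43
```

Emit:
play_rows --rows "0.035 0 0 0.0012 0;0.035 0 0 0.0012 0;0.047 0 0 0.0012 0;0.052 0 0 0.0012 0;0.062 0 0 0.0012 0;0.075 0 0 0.0012 0;0.088 0 0 0.0012 0;0.088 0 0 0.0012 0;0.088 0 0 -0.03 0;0.088 0 0 -0.08 0;0.088 0 0 -0.13 0;0.088 0 0 -0.18 0"

```text
time_s: 18.92
position: [0.6429, -0.0687, 0.2291]
tcp_rot: [[0.527, -0.85, 0.0], [-0.85, -0.527, -0.0], [0.0, -0.0, -1.0]]
contact_force: [0.6, -0.4, 1.3]
finger_gap: 0.0879
gripper_force: 0.0
```

Run:
```python
from h import *
go(.4757,-.0687,.022,-18.4)
```

```text
[-0.0882  0.1421  0.2071] -0.694 yaw now -58.2 q6 2.3 pos [ 0.6429 -0.0687  0.2291] t 18.93
```

Emit:
play_rows --rows "0.088 -0.088 0.142 0 -0.694;0.088 -0.088 0.142 0 -0.694;0.088 -0.088 0.142 0 -0.694;0.088 -0.088 0.142 0.04 -0.694;0.088 -0.088 0.142 0.09 -0.694;0.088 -0.088 0.142 0.13 -0.694;0.088 -0.088 0.142 0.16 -0.694;0.088 -0.088 0.142 0.185 -0.694;0.088 -0.088 0.142 0.2 -0.694;0.088 -0.088 0.142 0.205 -0.694;0.088 -0.088 0.142 0.205 -0.694"

```text
time_s: 20.3
position: [0.4764, -0.069, 0.0228]
tcp_rot: [[0.949, -0.316, 0.001], [-0.316, -0.949, -0.0], [0.001, 0.0, -1.0]]
contact_force: [-0.3, -0.0, -0.6]
finger_gap: 0.0883
gripper_force: 0.0
```

Emit:
play_rows --rows "0.025 0 0 0 0;0.025 0 0 0 0;0.025 0 0 0 0;0.025 0 0 0 0;0.025 0 0 0 0;0.025 0 0 0 0;0.025 0 0 0 0;0.025 0 0 0 0"

```text
time_s: 21.3
position: [0.4761, -0.0689, 0.0225]
tcp_rot: [[0.949, -0.316, -0.0], [-0.316, -0.949, -0.0], [-0.0, 0.0, -1.0]]
contact_force: [-1.1, -0.7, 0.2]
finger_gap: 0.0359
gripper_force: 30.0
```

Run:
```python
from h import *
go(.4757,-.0687,.024,-18.4);go(.614,.2563,.029,20.15)
R=np.array(status.read_state()['tcp_rot']);print(R.T@[.614-.4757,.2563+.0687,.005])
```

```text
[-0.0004 -0.0001 -0.0015] -0.0 yaw now -18.4 q6 1.5 pos [ 0.4761 -0.0689  0.0225] t 21.3
[ 0.0282 -0.3521 -0.0065] -0.673 yaw now -18.4 q6 1.5 pos [ 0.4761 -0.0689  0.0225] t 21.3
[ 0.02861163 -0.35204137 -0.00501376]
```

Emit:
play_rows --rows "0.025 0 0 -0.04 0;0.025 0 0 -0.09 0;0.025 0.003 -0.04 -0.14 -0.1;0.025 0.007 -0.09 -0.14 -0.22;0.025 0.011 -0.14 -0.14 -0.34;0.025 0.015 -0.19 -0.14 -0.46;0.025 0.019 -0.24 -0.14 -0.58;0.025 0.024 -0.29 -0.14 -0.673;0.025 0.0285 -0.352 -0.14 -0.673;0.025 0.0285 -0.352 -0.13 -0.673;0.025 0.0285 -0.352 -0.08 -0.673;0.025 0.0285 -0.352 -0.04 -0.673"

```text
time_s: 22.8
position: [0.6131, 0.2554, 0.0602]
tcp_rot: [[0.939, 0.345, -0.002], [0.345, -0.939, -0.001], [-0.002, -0.0, -1.0]]
contact_force: [-1.0, -0.2, -1.9]
finger_gap: 0.0358
gripper_force: 30.0
```

Emit:
play_rows --rows "0.025 0 0 0.015 0;0.025 0 0 0.025 0;0.025 0 0 0.031 0;0.025 0 0 0.033 0;0.025 0 0 0.033 0"

```text
time_s: 23.42
position: [0.6148, 0.2563, 0.0304]
tcp_rot: [[0.939, 0.345, 0.001], [0.345, -0.939, 0.0], [0.001, 0.0, -1.0]]
contact_force: [0.0, 0.2, -1.2]
finger_gap: 0.0357
gripper_force: 30.0
```

Run:
```python
from h import *
go(.614,.2563,.0275,20.15)
```

```text
[-0.0008 -0.0003  0.0029] 0.0 yaw now 20.2 q6 1.44 pos [0.6148 0.2563 0.0304] t 23.43
```

Emit:
play_rows --rows "0.025 -0.0005 0 0.0025 0;0.025 -0.0005 0 0.0025 0;0.037 -0.0005 0 0.0025 0;0.042 -0.0005 0 0.0025 0;0.055 -0.0005 0 0.0025 0;0.07 -0.0005 0 0.0025 0;0.088 -0.0005 0 0.0025 0;0.088 0 0 -0.01 0;0.088 0 0 -0.05 0;0.088 0 0 -0.1 0;0.088 0 0 -0.15 0;0.088 0 0 -0.2 0"

```text
time_s: 24.92
position: [0.6142, 0.2561, 0.2323]
tcp_rot: [[0.939, 0.345, 0.001], [0.345, -0.939, 0.0], [0.001, 0.0, -1.0]]
contact_force: [0.7, -0.4, 0.2]
finger_gap: 0.088
gripper_force: 0.0
```

Run:
```python
from h import *
go(.48,0,.3,0)
```

```text
[-0.2142  0.1942 -0.0679] 0.352 yaw now 20.2 q6 1.44 pos [0.6142 0.2561 0.2323] t 24.93
```

Emit:
play_rows --rows "0.088 -0.214 0.194 -0.068 0.352;0.088 -0.214 0.194 -0.068 0.352;0.088 -0.214 0.194 -0.068 0.352;0.088 -0.214 0.194 -0.068 0.352;0.088 -0.214 0.194 -0.068 0.352;0.088 -0.214 0.194 -0.068 0.352;0.088 -0.214 0.194 -0.068 0.352;0.088 -0.214 0.194 -0.068 0.352"

```text
time_s: 25.92
position: [0.4804, 0.0012, 0.2973]
tcp_rot: [[1.0, 0.001, -0.0], [0.001, -1.0, 0.0], [-0.0, -0.0, -1.0]]
contact_force: [0.9, 0.5, -0.3]
finger_gap: 0.0881
gripper_force: 0.0
```

Run:
```python
from h import *
c=viewer.read_camera('wrist'); cv2.imwrite('pics/w4.png',c['img'][:,:,::-1])
t=viewer.read_camera('top'); cv2.imwrite('pics/t4.png',cv2.resize(t['img'][130:235,90:450,::-1],None,fx=2.2,fy=2.2))
for b in blobs(c['img'],235,(0,230,0,512),20):
    m=b.mean(0); print(np.round(m),'b81',circ(cast(c,b,.081),.03),'b63',circ(cast(c,b,.063),.021),'r41',rect(cast(c,b,.041)),'r61',rect(cast(c,b,.061)))
```

```text
[506. 172.] b81 [ 484.6 -324.     5.8] b63 [ 481.1 -341.     6.1] r41 [ 478.5 -360.8   21.     7.2   79.1] r61 [ 482.3 -341.9   19.9    6.8   79.1]
[420.  75.] b81 [ 603.4 -197.7   26. ] b63 [ 606.2 -208.1   27.4] r41 [ 608.  -215.9   61.5   50.9   16.7] r61 [ 605.  -204.6   58.3   48.3   16.7]
[454.  65.] b81 [ 612.3 -229.    20.1] b63 [ 615.5 -241.    21.2] r41 [ 619.1 -255.4   45.4   44.6   88.3] r61 [ 615.6 -242.    43.1   42.2   88.3]
[65. 69.] b81 [607.6 229.6  29.8] b63 [610.6 241.5  31.3] r41 [613.7 255.8  84.   36.6  20.1] r61 [610.5 242.5  79.7  34.7  20.1]
[95. 76.] b81 [599.3 229.2  47.9] b63 [601.8 241.1  50.4] r41 [608.3 234.5 100.4  57.2  20.3] r61 [605.4 222.3  95.1  54.2  20.3]
[309.  49.] b81 [625.2 -56.   32.6] b63 [629.  -59.1  34.3] r41 [636.1 -64.4  72.   67.1 -58.1] r61 [631.7 -60.9  68.2  63.6 -58.1]
[202.  49.] b81 [627.6  66.9  39.8] b63 [631.5  70.3  41.9] r41 [636.6  76.2  97.1  79.3  49.2] r61 [632.1  72.3  92.   75.2  49.2]
```

View pics/w4.png

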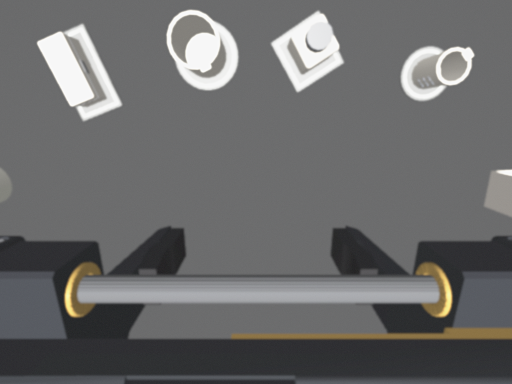

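View pics/t4.png

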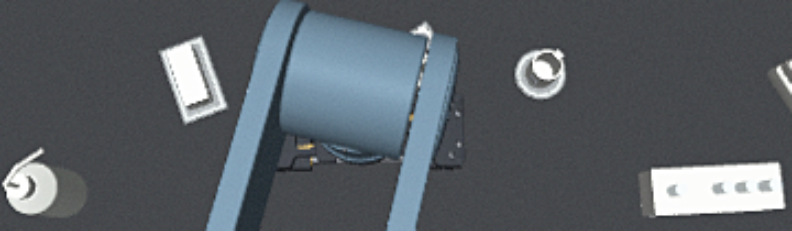

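The wrist view shows all four items upright on their pads: box (65,69), wide beaker (194,42), bottle (310,45), small beaker (454,65). The box measures (613.7,255.8) at 20.1° against its pad's (614,256.3) at 20.1°. The small beaker is within 1 mm. The bottle was released within 0.5 mm and its edges line up with the outline. In the top view the wash bottle and rack have not moved.

```bash
python3 -c "
from station import robot
print(robot.close_job())"
```

```text
the job is handed in; nothing more can be done
None
```

The wide beaker, small beaker, square bottle and cuvette box each stand upright on their own pad, centred to about 1 mm, with the bottle and box in line with their outlines; everything was let go and the job was handed in at about 26 s. The bottle's centring comes from the arm's release position, because its outline merged with the pad's in the last picture.

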